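# Close the heavy cover of the connector test fixture

### The job

The test fixture on the bench stands with its heavy metal cover open, tipped back past upright. Without gripping the handle, only pushing and bracing, push the cover over towards its closed side and support it all the way down so that it never falls or slams, then press it past its spring catch until it is fully shut and keep a firm push of about 15 N on it for a second before letting go. Never push or squeeze any part of the fixture with more than 35 N, and leave the other things on the bench where they are.

Things in the scene. Friction and masses are not known exactly. Their poses are not given: they have to be found in the camera images.
- fixture: Grey metal test box fixed to the bench, 180 mm (its x) by 260 mm (its y), walls 92 mm high, open on top, with a black nest and a row of round connectors inside. Origin: centre of its underside. The cover's hinge runs along its +x top edge, parallel to its y; its -x side is the front, where the cover's free edge comes down.
- cover (a joint): Cover angle in rad: 0 level, 1.57 upright, 1.9 open stop. Hinge friction holds it only within 0.2 rad of upright; nearer shut it falls (7 N at the bar when level). It first rests on a spring catch at about 0.10 rad; 8 to 15 N straight down on the bar suddenly takes it past. Shut, it lies on a rubber-tipped stop set differently each time, anywhere from 0 to 0.05 rad, and stays.
- hinge (a point): Point on the hinge axis at mid width, 100 mm above the bench. Its axes turn with the cover: its -x axis points from hinge to handle, its y axis lies along the hinge. The cover is a 12 mm thick aluminium plate 180 by 260 mm, about 1.5 kg.
- handle (a point): Centre of the cover's handle bar: round steel, 14 mm diameter, 170 mm long, parallel to the hinge and 220 mm from it, in the plane of the cover, 40 mm out from its free edge, on a 14 mm post at each end; the gap between bar and plate is open (33 mm clear). With the cover shut the bar is level, 100 to 111 mm above the bench, 40 mm out from the box's front wall.
- snips: Bystander: scissors with orange handles, 165 mm long, lying flat on the bench; origin between the handles and the blades.
- tape_reel: Bystander: white reel of tape lying flat, 100 mm across, 18 mm high; origin under its centre.
- connector: Bystander: small round metal connector standing upright, 26 mm across, 36 mm high; origin under its centre.

How it is judged:
By the outcome, as a careful person would: the job done as asked, in the order asked, and still so for the second after the job is handed in, with the robot touching nothing.
It also fails if it takes over 64 s, if anything falls off the work surface, if the arm or the gripper's body presses on something with over 40 N, if the wrist force passes 120 N, or if a joint passes its speed limit or range.

### The arm

A 7-joint arm with a two-finger parallel gripper is mounted at the origin on the work surface. World frame = base frame: x ahead of the robot, y to its left, z up, the work surface at z = 0. Lengths are in mm, angles in rad, forces in N, time in s.
With the tool pointing down it reaches from about 425 to 950 mm from the base axis. Payload 4.7 kg.
Tool frame: the origin (TCP) lies where the fingers leave the gripper's body, on its centre line; the fingertips stand 70 mm ahead of it and the grasp point (between the pads) lies 51 mm ahead of it; z points along the fingers, y is the line along which they close (so a half turn about z gives the same grasp; the last joint's range is limited). The gripper opens to 87 mm and grips with 3 to 60 N. Pads are 19 mm wide; open, the fingers measure 117 mm over their backs; the gripper's body (75 mm by 190 mm) begins 51 mm behind the grasp point.
Start: joints at [-1.363, 0.469, -0.049, 1.532, 0.024, 1.141, -0.082], TCP at [158.309, 656.186, 292.273] pointing down, gripper open.
Joint ranges: [-2.59, 2.59], [-0.33, 1.99], [-1.39, 1.29], [0.1, 2.45], [-1.04, 4.18], [0.21, 1.99], [-2.66, 2.66]. Speed limits (rad/s): [2.57, 2.57, 3.14, 3.14, 3.14, 3.14, 3.14].

### API

Orientations are given as [roll, pitch, yaw] about the fixed x, y, z axes, in that order (R = Rz(yaw) Ry(pitch) Rx(roll)).
In Python, from bench import r, optics gives the robot as it stands.
- The arm moves only by the tool send_rows, never from a script. Its argument "moves" is a list of rows, each a list of 3 entries, a list of its own where there are three numbers: the opening, from 0 (shut) to 1 (fully open), then the shift along the tool's x, y, z scaled (see below), then the turn, a rotation vector about the tool's x, y, z scaled (see below). In form: [[gripper, [dx, dy, dz], [rx, ry, rz]], ...]. A call has 1 to 8 rows; each row shifts and turns the commanded pose from where the row before left it, along the tool's axes as they then stand; what a row does not reach is not made up. The controller multiplies each number of a shift by 2.5 cm and each number of a turn by 6 degrees. A row lasts 1/10 s, in which the tool goes at most 50 mm and 8.59 degrees, less where a joint would pass 70% of its speed; a pose out of reach is approached as far as the arm can. A call with a number of a shift or a turn outside -1 to 1 is refused whole. A call with a gripper value outside its range is refused whole. The fingers move at their own pace and stop on an object; "squeeze" is the grip in N (left out, the last holds). Time passes only in rows, so rows that do not move let the fingers close. It gives the time, the measured TCP pose, the force, the opening and the grip force at its end, in the units of the state.
- r.observe(): the state, without advancing time (a new reading comes with each control period).
- optics.read_camera(name): name is "scene" or "top" or "wrist"; returns the picture (400x640x3 uint8, red, green, blue); there is no depth.
- optics.camera_model(name): a dict with "mtx" (3x3 intrinsics, pixels), "view" (4x4, takes a point from world to camera coordinates). Camera axes: x right, y down, z forward; pixel columns grow to the right and rows downward; lengths in mm; the calibration is good to about 2 mm. The wrist camera is an equidistant fisheye: a pixel r from the principal point sees the ray r / f radians off the axis. A picture is of the moment at which its call begins: read the wrist's pose just before it. camera_model takes no time and is no camera call; for the wrist camera it gives the pose at the moment of the call.
- r.sign_off(): hands the job in; it is judged then, once.
The state is a dict: "time": time; "joint_positions": joint angles; "joint_velocities": joint speeds; "joint_torque": joint torques, N m; "tcp_pos": TCP position; "eef_rot": TCP orientation; "ft_force": force on the tool from outside, world axes, zero at the start; "torque": the same for the moment, N m; "width": finger opening in mm; "grasp_force": force on a finger pad.
Only numpy, scipy, OpenCV 4.12 (cv2) and the standard library are available. Lean on these libraries where they do the work, as an engineer would, in place of code of your own. Each camera call takes 0.05 s, during which the arm holds its last target. There are 200 camera calls.

## Working session

There is one attempt and no reset: what is moved stays moved. The work goes in short steps, Python scripts to look and compute and a tool call to move; the robot and the scene stay as the last step left them, time stands still between calls to the robot, and variables do not carry over. Pictures are saved under pics/ and viewed, at most 10 in all, crops included, and the job is handed in when it is done.

Besides the shell and the picture viewer there is one more tool, called after "Call:" as name(argument=value, ...) on one line, values as JSON. send_rows: Moves the arm, as the interface text tells. Shifts and turns lie within -1 to 1; 1 stands for 2.5 cm of shift or 6 degrees of turn. Its arguments: {"type":"object","properties":{"moves":{"type":"array","items":{"type":"array"}},"squeeze":{"type":"number"}},"required":["moves"]}

```bash
mkdir -p pics; ls; python3 - <<'E'
from bench import r, optics
import cv2, numpy as np
s=r.observe(); print({k:np.round(v,3).tolist() for k,v in s.items()})
for n in ("scene","top"):
    im=optics.read_camera(n); cv2.imwrite(f"pics/{n}0.png",im[:,:,::-1]); m=optics.camera_model(n); print(n,np.round(m["mtx"],1).tolist(),np.round(m["view"],3).tolist())
E
```

```text
pics
{'time': 0.0, 'joint_positions': [-1.363, 0.469, -0.049, 1.534, 0.024, 1.141, -0.082], 'joint_velocities': [-0.001, 0.002, 0.0, -0.001, 0.0, 0.001, 0.0], 'joint_torque': [0.0, -50.797, -0.08, -23.616, -0.061, 0.038, 0.0], 'tcp_pos': [158.229, 655.705, 291.196], 'eef_rot': [-3.14, 0.0, 2.905], 'ft_force': [0.078, 0.586, 0.043], 'torque': [-0.017, -0.026, -0.008], 'grasp_force': 0.0, 'width': 87.16}
scene [[402.3, 0.0, 320.0], [0.0, 402.3, 200.1], [0.0, 0.0, 1.0]] [[0.379, 0.925, -0.008, -224.412], [0.764, -0.318, -0.562, -326.954], [-0.523, 0.207, -0.827, 1376.047], [0.0, 0.0, 0.0, 1.0]]
top [[448.7, 0.0, 322.2], [0.0, 448.7, 201.5], [0.0, 0.0, 1.0]] [[0.002, -1.0, 0.003, 12.818], [-0.992, -0.003, -0.129, 520.363], [0.129, -0.003, -0.992, 1474.444], [0.0, 0.0, 0.0, 1.0]]
```

View pics/scene0.png

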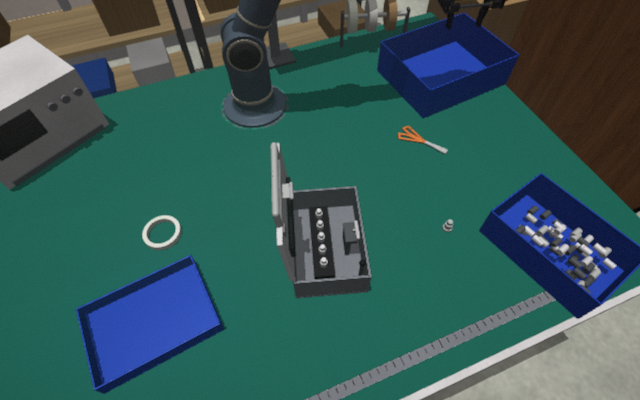

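View pics/top0.png

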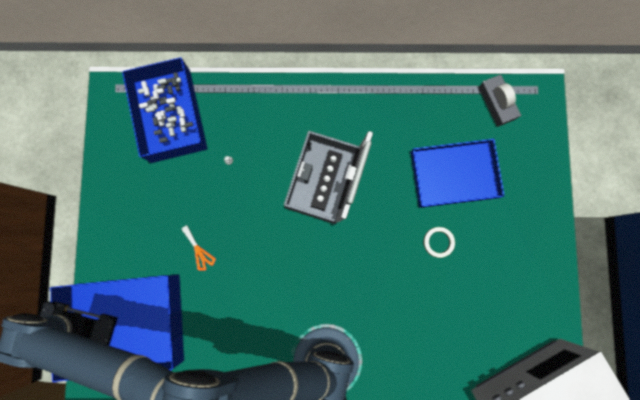

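The top view shows the box at about (328,177), with its front to the left (+y) and its cover tipped right (-y). The reel is at (440,242), the snips at (200,250) and the connector at (228,160). I'll zoom in next.

```bash
python3 - <<'E'
import cv2, numpy as np
a=cv2.imread("pics/top0.png")[115:235,270:390]; b=cv2.imread("pics/scene0.png")[130:310,250:390]
a=cv2.resize(a,(600,600),interpolation=cv2.INTER_CUBIC)
cv2.imwrite("pics/crop_top.png",a)
cv2.imwrite("pics/crop_scene.png",cv2.resize(b,(466,600),interpolation=cv2.INTER_CUBIC))
E
```

```text
(no output)
```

View pics/crop_top.png

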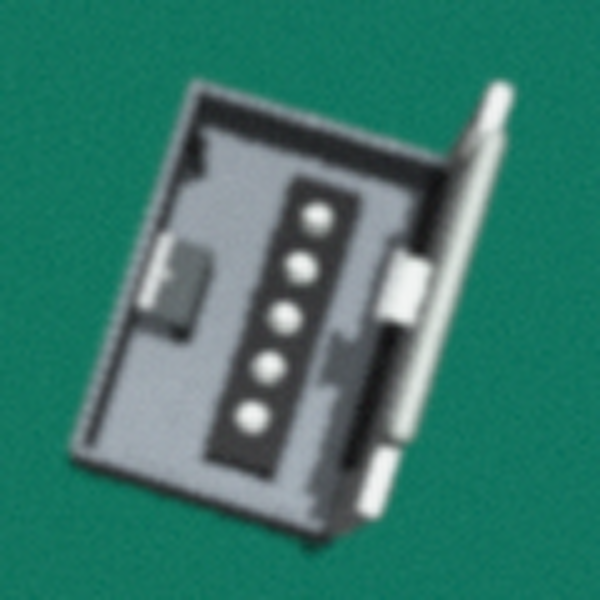

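View pics/crop_scene.png

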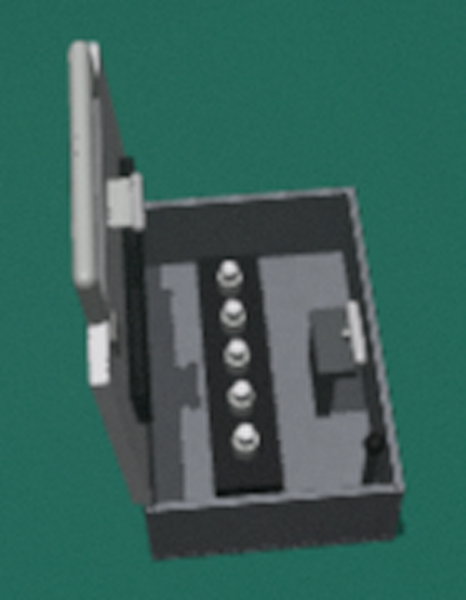

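Zoomed in, the front rim corners sit near (309,132) and (285,206) in the top view. The bar runs from about (368,143) to (351,202) in the top view and from (273,145) to (276,215) in the scene view. Next I'll get contours and triangulate.

```bash
cat > geo.py <<'E'
import cv2, numpy as np
from bench import r, optics
def ray(n,px):
    m=optics.camera_model(n); V=np.array(m["view"]); R=V[:3,:3]; c=-R.T@V[:3,3]
    d=R.T@np.linalg.solve(np.array(m["mtx"]),[px[0],px[1],1.]); return c,d/np.linalg.norm(d)
def plane(n,px,z):
    c,d=ray(n,px); return c+d*(z-c[2])/d[2]
def tri(pa,pb,a="top",b="scene"):
    c1,d1=ray(a,pa); c2,d2=ray(b,pb)
    s=np.linalg.lstsq(np.c_[d1,-d2],c2-c1,rcond=None)[0]
    p,q=c1+d1*s[0],c2+d2*s[1]; return (p+q)/2,np.linalg.norm(p-q)
E
python3 - <<'E'
from geo import *
np.set_printoptions(precision=1,suppress=True)
for n,(x0,y0,x1,y1) in {"top":(275,120,385,230),"scene":(262,135,385,300)}.items():
    im=cv2.imread(f"pics/{n}0.png"); im=cv2.resize(im,None,fx=4,fy=4,interpolation=cv2.INTER_CUBIC)[4*y0:4*y1,4*x0:4*x1]
    S=im.astype(int); g=((S[:,:,1]-S[:,:,2])<35).astype(np.uint8)
    c=max(cv2.findContours(g,0,2)[0],key=cv2.contourArea)
    p=cv2.approxPolyDP(c,7,True)[:,0]/4.+[x0-.375,y0-.375]; print(n,p.tolist())
    br=(S.min(2)>150).astype(np.uint8)
    for c in cv2.findContours(br,0,2)[0]:
        if cv2.contourArea(c)>150: print(' bright',cv2.boxPoints(cv2.minAreaRect(c)).__truediv__(4).__add__([x0-.375,y0-.375]).tolist())
    print(ray(n,(320,200))[0])
a,b=plane("top",(309,132),92),plane("top",(285.2,206.2),92); print(a,b,np.linalg.norm(a-b))
for t,s in [((351,202),(273.4,145)),((368.4,143),(276.4,215.5))]: print(tri(t,s))
print(plane("top",(228,160),36),plane("top",(440,242),18),plane("top",(198,250),5))
E
```

```text
top [[369.875, 131.125], [358.375, 146.125], [308.125, 131.375], [284.375, 206.625], [331.875, 223.125], [345.125, 217.875], [370.375, 143.625], [371.875, 133.125]]
 bright [[340.4749984741211, 216.82501220703125], [345.0499954223633, 203.10000610351562], [349.7750015258789, 204.6750030517578], [345.2000045776367, 218.40000915527344]]
 bright [[316.00000381469727, 197.75000762939453], [320.00000381469727, 193.75000762939453], [324.12500381469727, 197.87500762939453], [320.12500381469727, 201.87500762939453]]
 bright [[319.7750053405762, 186.6750030517578], [324.6750068664551, 184.22500610351562], [327.0250053405762, 188.9250030517578], [322.12500381469727, 191.375]]
 bright [[322.9350051879883, 177.20500564575195], [327.13500213623047, 174.05500411987305], [330.5550003051758, 178.6150016784668], [326.3550033569336, 181.7650032043457]]
 bright [[327.125, 165.375], [332.625, 165.375], [332.625, 170.625], [327.125, 170.625]]
 bright [[289.3000068664551, 205.34999084472656], [304.47500228881836, 159.8249969482422], [344.9750061035156, 173.3249969482422], [329.8000068664551, 218.849990844
[... 1969 characters left out ...]
bright [[282.125, 182.125], [292.125, 182.125], [292.125, 197.375], [282.125, 197.375]]
 bright [[276.2777442932129, 142.67986297607422], [278.82138442993164, 142.55268096923828], [279.1985664367676, 150.09632110595703], [276.6549263000488, 150.22350311279297]]
 bright [[270.56924629211426, 142.4217185974121], [275.6064167022705, 142.3072395324707], [277.23741340637207, 214.07130432128906], [272.2002429962158, 214.185791015625]]
[1054.  -181.   952.4]
[743.8  58.4  92. ] [497.3 133.6  92. ] 257.7062969638551
(array([483.1, -61.5, 315.8]), np.float64(4.411091256306188))
(array([ 649.4, -111.5,  311.5]), np.float64(3.808819165698318))
[661.4 334.3  36. ] [ 386.4 -381.9   18. ] [358. 433.   5.]
```

Call:
send_rows(moves=[[0.5, [-0.3, -0.3, -0.5], [0, 0, 0]], [0.5, [-0.7, -0.8, -0.5], [0, 0, 0]], [0.5, [-0.7, -0.8, -0.5], [0, 0, 0]], [0.5, [-0.7, -0.8, -0.5], [0, 0, 0]], [0.5, [-0.7, -0.8, -0.5], [0, 0, 0]], [0.5, [-0.7, -0.8, -0.5], [0, 0, 0]], [0.5, [-0.7, -0.8, -0.5], [0, 0, 0]], [0.5, [-0.7, -0.8, -0.5], [0, 0, 0]]], squeeze=3)

```text
time: 0.9
tcp_pos: [250.9, 480.4, 393.6]
eef_rot: [3.141, 0.0, 2.904]
ft_force: [0.1, -1.0, 0.3]
width: 44.0
grasp_force: 0.0
```

Call:
send_rows(moves=[[0.5, [-0.7, -0.8, -0.5], [0, 0, 0.1]], [0.5, [-0.7, -0.8, -0.5], [0, 0, 0.1]], [0.5, [-0.7, -0.8, -0.5], [0, 0, 0.1]], [0.5, [-0.7, -0.8, -0.5], [0, 0, 0.1]], [0.5, [-0.7, -0.8, 0], [0, 0, 0.1]], [0.5, [-0.7, -0.8, 0], [0, 0, 0]], [0.5, [-0.7, -0.8, 0], [0, 0, 0]], [0.5, [-0.7, -0.8, 0], [0, 0, 0]]])

```text
time: 1.7
tcp_pos: [342.7, 288.8, 443.0]
eef_rot: [3.141, 0.0, 2.852]
ft_force: [0.5, -0.4, 0.6]
width: 43.0
grasp_force: 0.0
```

Call:
send_rows(moves=[[0.5, [-0.9, -0.85, 0], [0, 0, 0]], [0.5, [-0.9, -0.85, 0], [0, 0, 0]], [0.5, [-0.9, -0.85, 0], [0, 0, 0]], [0.5, [-0.9, -0.85, 0], [0, 0, 0]], [0.5, [-0.9, -0.85, 0], [0, 0, 0]], [0.5, [-0.9, -0.85, 0], [0, 0, 0]], [0.5, [-0.9, -0.85, 0], [0, 0, 0]], [0.5, [-0.9, -0.85, 0], [0, 0, 0]]])

```text
time: 2.5
tcp_pos: [466.4, 74.5, 443.0]
eef_rot: [3.14, 0.0, 2.852]
ft_force: [0.1, 0.1, -0.9]
width: 43.6
grasp_force: 0.0
```

Call:
send_rows(moves=[[0.5, [-0.9, -0.85, 0], [0, 0, 0]], [0.5, [-0.9, -0.85, 0], [0, 0, 0]], [0.5, [-0.9, -0.85, 0], [0, 0, 0]], [0.5, [-0.8, -0.5, 0], [0, 0, 0]], [0.5, [-0.3, -0.2, 0], [0, 0, 0]], [0.5, [0, 0, 0], [0, 0, 0]], [0.5, [0, 0, 0], [0, 0, 0]]])

```text
time: 3.2
tcp_pos: [533.8, -27.5, 442.2]
eef_rot: [3.141, -0.001, 2.854]
ft_force: [-0.3, 1.2, -0.2]
width: 43.5
grasp_force: 0.0
```

```bash
python3 - <<'E'
from geo import *
for n in ("wrist","top"):
    m=optics.camera_model(n); im=optics.read_camera(n); cv2.imwrite(f"pics/{n}1.png",im[:,:,::-1]); print(np.round(m["mtx"],1).tolist(),np.round(m["view"],3).tolist())
s=r.observe(); print({k:np.round(s[k],3).tolist() for k in ("tcp_pos","eef_rot","joint_positions","ft_force")})
E
```

```text
[[309.7, 0.0, 326.3], [0.0, 309.7, 202.9], [0.0, 0.0, 1.0]] [[0.284, 0.959, 0.003, -126.541], [0.93, -0.276, 0.242, -569.199], [0.232, -0.066, -0.97, 408.509], [0.0, 0.0, 0.0, 1.0]]
[[448.7, 0.0, 322.2], [0.0, 448.7, 201.5], [0.0, 0.0, 1.0]] [[0.002, -1.0, 0.003, 12.818], [-0.992, -0.003, -0.129, 520.363], [0.129, -0.003, -0.992, 1474.444], [0.0, 0.0, 0.0, 1.0]]
{'tcp_pos': [533.8, -27.12, 442.295], 'eef_rot': [3.141, -0.001, 2.855], 'joint_positions': [-0.536, 0.139, 0.586, 1.672, -0.08, 1.355, 1.346], 'ft_force': [0.714, -0.488, 0.057]}
```

View pics/wrist1.png

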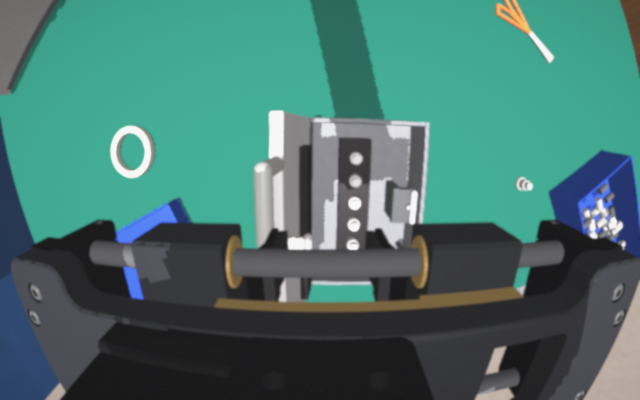

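The wrist view shows the bar vertical near column 262 with its robot-side end at row 163. The front rim is at column 428, with its robot-side corner at (429,123).

```bash
cat >> geo.py <<'E'
def wray(px,M,V):
    M=np.array(M);V=np.array(V);R=V[:3,:3]; d=np.array([(px[0]-M[0,2])/M[0,0],(px[1]-M[1,2])/M[1,1]]); t=np.hypot(*d)
    v=np.r_[np.sin(t)*d/t,np.cos(t)]; return -R.T@V[:3,3],R.T@v
W1=([[309.7,0,326.3],[0,309.7,202.9],[0,0,1]],[[0.284,0.959,0.003,-126.541],[0.93,-0.276,0.242,-569.199],[0.232,-0.066,-0.97,408.509],[0,0,0,1]])
def wplane(px,z,W=W1):
    c,d=wray(px,*W); return c+d*(z-c[2])/d[2]
E
python3 - <<'E'
from geo import *
np.set_printoptions(precision=1,suppress=True)
im=cv2.imread("pics/wrist1.png"); g=im.min(2)
for row in (175,190,205): print(row,g[row,250:290].tolist())
for px in ((262,165),(262,180),(264,200)): print(wplane(px,316))
for px in ((429,123),(426,180)): print('rim',wplane(px,92))
E
```

```text
175 [68, 70, 84, 115, 149, 167, 176, 182, 185, 189, 193, 200, 204, 202, 195, 188, 182, 176, 169, 161, 153, 143, 137, 143, 167, 193, 211, 219, 226, 229, 228, 219, 198, 167, 145, 135, 133, 134, 133, 133]
190 [69, 70, 78, 102, 135, 161, 172, 179, 183, 187, 191, 196, 201, 200, 195, 190, 183, 177, 171, 164, 156, 150, 158, 183, 211, 220, 222, 223, 225, 228, 228, 221, 204, 174, 146, 135, 132, 133, 133, 133]
205 [69, 68, 70, 84, 116, 150, 169, 177, 182, 184, 188, 192, 197, 198, 196, 191, 185, 179, 174, 166, 159, 151, 154, 177, 207, 219, 221, 222, 223, 226, 227, 223, 209, 178, 148, 135, 133, 133, 134, 134]
[482.7 -60.  316. ]
[493.1 -63.5 316. ]
[507.6 -66.9 316. ]
rim [503.4 139.9  92. ]
rim [585.  114.7  92. ]
```

Call:
send_rows(moves=[[0.5, [-0.5, -0.5, 0], [0, 0, 0.1]], [0.5, [-0.5, -0.5, 0], [0, 0, 0]], [0.5, [-0.5, -0.5, 0], [0, 0, 0]], [0.5, [-0.4, -0.4, 0], [0, 0, 0]], [0.5, [0, 0, 0], [0, 0, 0]], [0.5, [0, 0, 0], [0, 0, 0]], [0.5, [0, 0, 0], [0, 0, 0]]])

```text
time: 4.0
tcp_pos: [565.6, -86.3, 442.2]
eef_rot: [3.141, -0.001, 2.844]
ft_force: [0.2, -1.1, -0.5]
width: 43.6
grasp_force: 0.0
```

```bash
python3 - <<'E'
from geo import *
m=optics.camera_model("wrist"); im=optics.read_camera("wrist"); cv2.imwrite("pics/wrist2.png",im[:,:,::-1])
W=(m["mtx"],m["view"]); s=r.observe(); print(np.round(s["tcp_pos"],1),np.round(s["eef_rot"],3))
print(np.round(np.array(m["view"]),3).tolist())
E
```

```text
[565.6 -86.4 442.3] [ 3.141 -0.     2.844]
[[0.293, 0.956, 0.003, -84.669], [0.927, -0.285, 0.242, -614.39], [0.232, -0.068, -0.97, 397.1], [0.0, 0.0, 0.0, 1.0]]
```

View pics/wrist2.png

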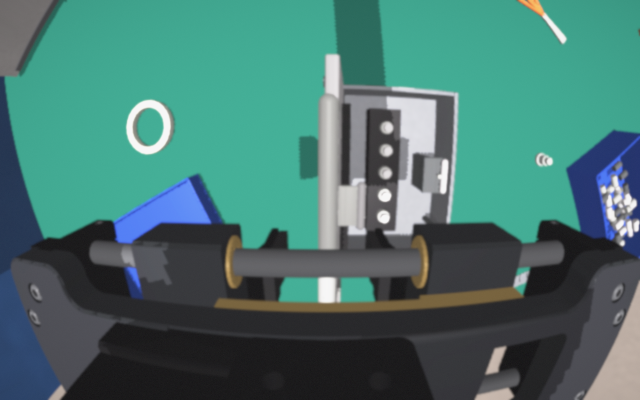

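The bar is at column 329, centred between the fingers at columns 275 and 378. I'll descend astride it.

Call:
send_rows(moves=[[0.5, [0, 0, 0.4], [0, 0, 0]], [0.5, [0, 0, 0.5], [0, 0, 0]], [0.5, [0, 0, 0.5], [0, 0, 0]], [0.5, [0, 0, 0.5], [0, 0, 0]], [0.5, [0, 0, 0.5], [0, 0, 0]], [0.5, [0, 0, 0.4], [0, 0, 0]], [0.5, [0, 0, 0], [0, 0, 0]], [0.5, [0, 0, 0], [0, 0, 0]]])

```text
time: 4.85
tcp_pos: [566.0, -87.8, 372.2]
eef_rot: [-3.141, -0.0, 2.842]
ft_force: [0.4, -0.7, 0.3]
width: 43.2
grasp_force: 0.0
```

Call:
send_rows(moves=[[0.5, [0, 0.1, 0], [0, 0, 0]], [0.5, [0, 0.1, 0], [0, 0, 0]], [0.5, [0, 0.1, 0], [0, 0, 0]], [0.5, [0, 0.1, 0], [0, 0, 0]]])

```text
time: 5.25
tcp_pos: [569.0, -77.8, 372.4]
eef_rot: [3.141, 0.0, 2.842]
ft_force: [-0.0, -1.2, -1.0]
width: 43.3
grasp_force: 0.0
```

Call:
send_rows(moves=[[0.5, [0, 0.1, 0], [0, 0, 0]], [0.5, [0, 0.1, 0], [0, 0, 0]]])

```text
time: 5.45
tcp_pos: [570.4, -73.1, 372.2]
eef_rot: [3.141, -0.0, 2.842]
ft_force: [0.5, 0.1, 0.6]
width: 43.6
grasp_force: 0.0
```

Call:
send_rows(moves=[[0.5, [0, 0.1, 0], [0, 0, 0]], [0.5, [0, 0, 0], [0, 0, 0]]])

```text
time: 5.65
tcp_pos: [571.1, -70.9, 372.2]
eef_rot: [-3.141, -0.0, 2.842]
ft_force: [0.4, 0.1, 0.6]
width: 43.3
grasp_force: 0.1
```

Call:
send_rows(moves=[[0.5, [0, 0.1, 0], [0, 0, 0]], [0.5, [0, 0.1, 0], [0, 0, 0]], [0.5, [0, 0, 0], [0, 0, 0]]])

```text
time: 5.95
tcp_pos: [572.7, -66.0, 372.3]
eef_rot: [3.141, 0.0, 2.842]
ft_force: [-0.2, -1.3, 1.1]
width: 43.5
grasp_force: 0.6
```

```bash
cat >> geo.py <<'E'
def state():
    s=r.observe(); print(np.round(s["time"],2),np.round(s["tcp_pos"],1),np.round(s["eef_rot"],3),'F',np.round(s["ft_force"],1),'w',round(float(s["width"]),1),'g',round(float(s["grasp_force"]),1)); return s
E
python3 - <<'E'
from geo import *
for k in range(4): state(); im=optics.read_camera("wrist")
cv2.imwrite("pics/wrist3.png",im[:,:,::-1])
g=im.min(2)
for row in (130,160,190): print(row,g[row,270:360:2].tolist())
E
```

```text
5.95 [572.7 -66.  372.3] [3.141 0.    2.842] F [-0.2 -1.3  1.1] w 43.5 g 0.6
6.0 [572.7 -66.1 372.3] [3.141 0.    2.842] F [-0.5 -1.7  0.4] w 43.8 g 0.5
6.05 [572.7 -66.  372.2] [3.141 0.    2.842] F [-0.5 -0.2  1.1] w 43.4 g 0.5
6.1 [572.6 -66.1 372.2] [3.141 0.    2.842] F [-0.2 -0.9 -0.5] w 43.8 g 0.4
130 [69, 69, 69, 69, 73, 147, 222, 239, 242, 217, 191, 200, 207, 210, 200, 188, 182, 174, 163, 153, 189, 224, 195, 144, 131, 132, 121, 68, 46, 46, 46, 46, 68, 125, 145, 146, 147, 147, 148, 148, 148, 147, 146, 133, 65]
160 [69, 69, 68, 69, 69, 116, 215, 238, 243, 227, 191, 195, 203, 208, 200, 190, 183, 175, 164, 152, 190, 223, 194, 144, 133, 133, 122, 67, 47, 48, 45, 46, 75, 136, 145, 146, 145, 144, 143, 143, 144, 144, 143, 114, 49]
190 [69, 69, 69, 69, 69, 78, 130, 162, 175, 183, 187, 193, 198, 202, 199, 190, 183, 176, 165, 154, 177, 218, 194, 143, 133, 133, 120, 59, 45, 45, 46, 46, 78, 133, 141, 141, 156, 206, 221, 220, 222, 226, 220, 149, 48]
```

View pics/wrist3.png

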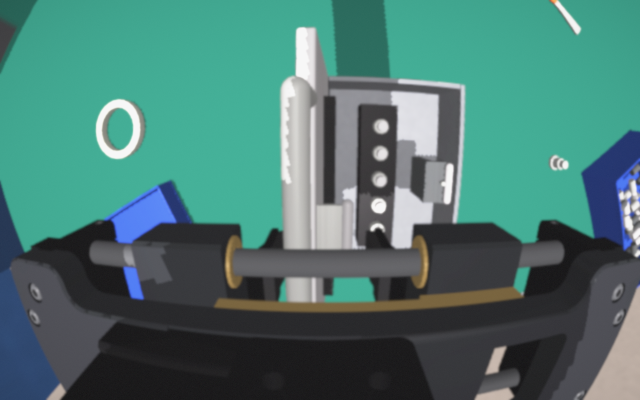

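Contact confirmed: the bar now lies against the back finger at column 285. I'll narrow the fingers around it, keeping a few mm of clearance so they don't grip.

Call:
send_rows(moves=[[0.4, [0, -0.1, 0], [0, 0, 0]], [0.3, [0, -0.1, 0], [0, 0, 0]], [0.25, [0, 0, 0], [0, 0, 0]], [0.23, [0, 0, 0], [0, 0, 0]], [0.23, [0, 0, 0], [0, 0, 0]]], squeeze=3)

```text
time: 6.65
tcp_pos: [570.9, -71.3, 372.3]
eef_rot: [-3.141, -0.0, 2.842]
ft_force: [-1.2, -2.6, 0.5]
width: 21.3
grasp_force: 0.8
```

```bash
python3 - <<'E'
from geo import *
for k in range(2): state(); im=optics.read_camera("wrist")
for n in ("top","scene"): cv2.imwrite(f"pics/{n}2.png",optics.read_camera(n)[:,:,::-1])
# plan: hinge H, front f
f=np.array([.2925,.9563]); H=np.array([569.,-73.])
ths=[1.57,1.5,1.42,1.34,1.2,1.05,.9,.75,.6,.45,.3,.2,.12]
for th in ths:
    a=np.radians(np.interp(th,[.1,1.45],[50,0])); u,z=220*np.cos(th),100+220*np.sin(th)
    yb=2; zt=np.array([-np.sin(a),-np.cos(a)]); yt=np.array([np.cos(a),-np.sin(a)])
    p=np.array([u,z])-55*zt-yb*yt; print(th,round(np.degrees(a),1),np.round(p,1),np.round([*(H+f*p[0]),p[1]]))
E
```

```text
6.65 [570.9 -71.3 372.3] [-3.141 -0.     2.842] F [-1.2 -2.6  0.5] w 21.3 g 0.8
6.7 [571.  -71.2 372.3] [-3.142 -0.     2.842] F [-0.4 -1.6  2.1] w 20.6 g 0.8
1.57 0.0 [ -1.8 375. ] [568. -75. 375.]
1.5 0.0 [ 13.6 374.4] [573. -60. 374.]
1.42 1.1 [ 32.1 372.5] [578. -42. 373.]
1.34 4.1 [ 52.2 369.2] [584. -23. 369.]
1.2 9.3 [ 86.6 359.7] [594.  10. 360.]
1.05 14.8 [121.6 344.5] [605.  43. 345.]
0.9 20.4 [154.  324.6] [614.  74. 325.]
0.75 25.9 [183.2 300.3] [623. 102. 300.]
0.6 31.5 [208.6 272.2] [630. 126. 272.]
0.45 37.0 [229.6 240.8] [636. 147. 241.]
0.3 42.6 [245.9 206.9] [641. 162. 207.]
0.2 46.3 [254.  183.2] [643. 170. 183.]
0.12 49.3 [258.8 163.7] [645. 174. 164.]
```

Call:
send_rows(moves=[[0.22, [0, 0.2, 0], [0, 0, 0]], [0.22, [0, 0.2, 0], [0, 0, 0]], [0.22, [0, 0.2, 0], [0, 0, 0]], [0.22, [0, 0.2, 0.02], [0, 0, 0]], [0.22, [0, 0.2, 0.02], [0, 0, 0]], [0.22, [0, 0, 0], [0, 0, 0]]])

```text
time: 7.45
tcp_pos: [578.7, -45.4, 370.8]
eef_rot: [3.141, -0.001, 2.844]
ft_force: [-0.2, -0.9, 0.3]
width: 18.9
grasp_force: 0.0
```

Call:
send_rows(moves=[[0.22, [0, 0.2, 0.02], [0.15, 0, 0]], [0.22, [0, 0.2, 0.02], [0.15, 0, 0]], [0.22, [0, 0.2, 0.02], [0.15, 0, 0]], [0.22, [0, 0.2, 0.02], [0.15, 0, 0]], [0.22, [0, 0.2, 0.02], [0.1, 0, 0]], [0.22, [0, 0, 0], [0, 0, 0]]])

```text
time: 8.05
tcp_pos: [586.1, -21.4, 367.5]
eef_rot: [-3.068, -0.001, 2.845]
ft_force: [-1.2, 0.1, 0.0]
width: 19.2
grasp_force: 0.0
```

```bash
cat >> geo.py <<'E'
from scipy.spatial.transform import Rotation as Ro
f=np.array([.2925,.9563]); H=np.array([569.,-73.])
def uz():
    s=state(); R=Ro.from_euler("xyz",s["eef_rot"]).as_matrix(); p=np.array([(s["tcp_pos"][:2]-H)@f,s["tcp_pos"][2]])
    a=np.degrees(np.arctan2(-R[:2,2]@f,-R[2,2])); off=(s["tcp_pos"][:2]-H)@[f[1],-f[0]]
    print('u,z',np.round(p,1),'tilt',round(a,1),'off',round(off,1),'zt',np.round(R[:,2],3),'J',np.round(s["joint_positions"],2)); return p,a,s
E
python3 -c "
from geo import *
uz(); optics.read_camera('wrist'); uz()"
```

```text
8.05 [586.1 -21.4 367.5] [-3.068e+00 -1.000e-03  2.845e+00] F [-1.2  0.1  0. ] w 19.2 g 0.0
u,z [ 54.3 367.5] tilt 4.2 off 1.3 zt [-0.022 -0.07  -0.997] J [-0.53  0.3   0.6   1.67 -0.1   1.24  1.36]
8.1 [586.  -22.1 367.7] [-3.069 -0.     2.844] F [ 0.6  1.2 -0.4] w 19.3 g 1.0
u,z [ 53.6 367.7] tilt 4.2 off 1.4 zt [-0.022 -0.069 -0.997] J [-0.53  0.3   0.6   1.67 -0.1   1.24  1.36]
```

Call:
send_rows(moves=[[0.22, [0, 0.18, 0.02], [0.1, 0, 0]], [0.22, [0, 0.18, 0.02], [0.1, 0, 0]], [0.22, [0, 0.18, 0.02], [0.1, 0, 0]], [0.22, [0, 0.18, 0.02], [0.1, 0, 0]], [0.22, [0, 0.18, 0.03], [0.1, 0, 0]], [0.22, [0, 0.18, 0.03], [0.1, 0, 0]], [0.22, [0, 0.18, 0.03], [0.1, 0, 0]], [0.22, [0, 0.18, 0.03], [0.1, 0, 0]]])

```text
time: 8.9
tcp_pos: [596.3, 10.9, 358.8]
eef_rot: [-2.984, -0.0, 2.842]
ft_force: [0.8, 1.2, 0.6]
width: 19.1
grasp_force: 0.4
```

Call:
send_rows(moves=[[0.22, [0, 0.18, 0.03], [0.12, 0, 0]], [0.22, [0, 0.18, 0.03], [0.12, 0, 0]], [0.22, [0, 0.18, 0.03], [0.12, 0, 0]], [0.22, [0, 0.18, 0.03], [0.12, 0, 0]], [0.22, [0, 0.18, 0.04], [0.12, 0, 0]], [0.22, [0, 0.18, 0.04], [0.12, 0, 0]], [0.22, [0, 0.18, 0.04], [0.12, 0, 0]], [0.22, [0, 0.18, 0.04], [0.12, 0, 0]]])

```text
time: 9.7
tcp_pos: [606.3, 43.2, 344.8]
eef_rot: [-2.883, 0.0, 2.842]
ft_force: [1.9, 1.1, -1.7]
width: 19.3
grasp_force: 0.8
```

```bash
cat >> geo.py <<'E'
def plan(ths,N=8,d=55,yb=2.5,amax=50):
    p,a,s=uz(); yt=np.array([np.cos(np.radians(a)),-np.sin(np.radians(a))]); zt=np.array([-yt[1]*-1,-yt[0]])
    zt=np.array([-np.sin(np.radians(a)),-np.cos(np.radians(a))])
    b=p+yb*yt; v=b-[0,100]; # line b+t*zt meets circle 220
    B=v@zt; t=-B+np.array([1,-1])*np.sqrt(max(B*B-(v@v-220**2),0)); t=t[(t>20)&(t<90)]
    for k in t: q=v+k*zt; print('bar at depth',round(k,1),'theta',round(np.arctan2(q[1],q[0]),3))
    for th in ths:
        a2=np.interp(th,[.1,1.45],[amax,0]); A=np.radians(a2); z2=np.array([-np.sin(A),-np.cos(A)]); y2=np.array([np.cos(A),-np.sin(A)])
        p2=np.array([220*np.cos(th),100+220*np.sin(th)])-d*z2-yb*y2; D=p2-p; M=np.radians((a+a2)/2)
        print(th,'tilt',round(a2,1),'row x%d:'%N,np.round([D@[np.cos(M),-np.sin(M)]/25/N,D@[-np.sin(M),-np.cos(M)]/25/N,(a2-a)/6/N],3)); p,a=p2,a2
E
python3 -c "
from geo import *
plan([.95,.8,.6,.4,.25,.12])"
```

```text
9.7 [606.3  43.2 344.8] [-2.883  0.     2.842] F [ 1.9  1.1 -1.7] w 19.3 g 0.8
u,z [122.  344.8] tilt 14.8 off 1.7 zt [-0.075 -0.244 -0.967] J [-0.66  0.4   0.6   1.61  0.01  1.29  1.18]
bar at depth 55.6 theta 1.046
0.95 tilt 18.5 row x8: [0.119 0.032 0.078]
0.8 tilt 24.1 row x8: [0.183 0.051 0.116]
0.6 tilt 31.5 row x8: [0.239 0.081 0.154]
0.4 tilt 38.9 row x8: [0.233 0.095 0.154]
0.25 tilt 44.4 row x8: [0.17  0.08  0.116]
0.12 tilt 49.3 row x8: [0.144 0.076 0.1  ]
```

Call:
send_rows(moves=[[0.22, [0, 0.15, 0.04], [0.1, 0, 0]], [0.22, [0, 0.15, 0.04], [0.1, 0, 0]], [0.22, [0, 0.15, 0.04], [0.1, 0, 0]], [0.22, [0, 0.15, 0.04], [0.1, 0, 0]], [0.22, [0, 0.15, 0.04], [0.1, 0, 0]], [0.22, [0, 0.15, 0.04], [0.1, 0, 0]], [0.22, [0, 0.15, 0.04], [0.1, 0, 0]], [0.22, [0, 0.15, 0.04], [0.1, 0, 0]]])

```text
time: 10.5
tcp_pos: [614.2, 68.4, 328.6]
eef_rot: [-2.8, 0.001, 2.842]
ft_force: [0.9, 4.3, 0.8]
width: 19.3
grasp_force: 1.8
```

Call:
send_rows(moves=[[0.22, [0, 0.15, 0.05], [0.1, 0, 0]], [0.22, [0, 0.15, 0.05], [0.1, 0, 0]], [0.22, [0, 0.15, 0.05], [0.1, 0, 0]], [0.22, [0, 0.15, 0.05], [0.1, 0, 0]], [0.22, [0, 0.15, 0.05], [0.1, 0, 0]], [0.22, [0, 0.15, 0.05], [0.1, 0, 0]], [0.22, [0, 0.15, 0.05], [0.1, 0, 0]], [0.22, [0, 0.15, 0.05], [0.1, 0, 0]]])

```text
time: 11.3
tcp_pos: [621.4, 91.8, 308.1]
eef_rot: [-2.717, 0.0, 2.843]
ft_force: [2.5, 6.1, 0.2]
width: 19.5
grasp_force: 2.3
```

```bash
python3 -c "
from geo import *
plan([.7,.6,.5,.4,.3,.25,.12])"
```

```text
11.3 [621.4  91.8 308.1] [-2.717  0.     2.843] F [2.5 6.1 0.2] w 19.5 g 2.3
u,z [172.9 308.1] tilt 24.4 off 1.9 zt [-0.121 -0.394 -0.911] J [-0.75  0.53  0.61  1.56  0.08  1.34  1.07]
bar at depth 53.7 theta 0.802
0.7 tilt 27.8 row x8: [0.121 0.033 0.071]
0.6 tilt 31.5 row x8: [0.119 0.042 0.077]
0.5 tilt 35.2 row x8: [0.117 0.046 0.077]
0.4 tilt 38.9 row x8: [0.116 0.049 0.077]
0.3 tilt 42.6 row x8: [0.114 0.053 0.077]
0.25 tilt 44.4 row x8: [0.056 0.028 0.039]
0.12 tilt 49.3 row x8: [0.144 0.076 0.1  ]
```

```bash
python3 - <<'E'
from geo import *
import numpy as np
p,a,s=uz(); d=53.7; yb=2.5; th=.80; N=8
for t2,a2,d2 in [(.68,30,54.2),(.56,36,54.8),(.44,42,55.4),(.33,47.5,56),(.23,53,56.5),(.15,57,57),(.09,60,57.5)]:
    A=np.radians(a2); z2=np.array([-np.sin(A),-np.cos(A)]); y2=np.array([np.cos(A),-np.sin(A)])
    p2=np.array([220*np.cos(t2),100+220*np.sin(t2)])-d2*z2-yb*y2; D=p2-p; M=np.radians((a+a2)/2)
    print(t2,a2,np.round([D@[np.cos(M),-np.sin(M)]/25/N,D@[-np.sin(M),-np.cos(M)]/25/N,(a2-a)/6/N],3),np.round(p2,1)); p,a=p2,a2
E
```

```text
11.3 [621.4  91.8 308.1] [-2.717  0.     2.843] F [2.5 6.1 0.2] w 19.5 g 2.3
u,z [172.9 308.1] tilt 24.4 off 1.9 zt [-0.121 -0.394 -0.911] J [-0.75  0.53  0.61  1.56  0.08  1.34  1.07]
0.68 30 [0.152 0.043 0.118] [196.  286.5]
0.56 36 [0.151 0.044 0.125] [216.6 262.7]
0.44 42 [0.151 0.046 0.125] [234.3 236.5]
0.33 47.5 [0.138 0.043 0.115] [247.7 211. ]
0.23 53 [0.128 0.041 0.115] [257.8 186.2]
0.15 57 [0.1   0.033 0.083] [264. 166.]
0.09 60 [0.075 0.024 0.062] [267.7 150.7]
```

Call:
send_rows(moves=[[0.22, [0, 0.15, 0.04], [0.12, 0, 0]], [0.22, [0, 0.15, 0.04], [0.12, 0, 0]], [0.22, [0, 0.15, 0.04], [0.12, 0, 0]], [0.22, [0, 0.15, 0.04], [0.12, 0, 0]], [0.22, [0, 0.15, 0.04], [0.12, 0, 0]], [0.22, [0, 0.15, 0.04], [0.12, 0, 0]], [0.22, [0, 0.15, 0.04], [0.12, 0, 0]], [0.22, [0, 0.15, 0.04], [0.12, 0, 0]]])

```text
time: 12.1
tcp_pos: [628.1, 113.1, 287.2]
eef_rot: [-2.615, 0.0, 2.842]
ft_force: [2.0, 3.0, -1.2]
width: 19.0
grasp_force: 2.1
```

Call:
send_rows(moves=[[0.22, [0, 0.15, 0.04], [0.12, 0, 0]], [0.22, [0, 0.15, 0.04], [0.12, 0, 0]], [0.22, [0, 0.15, 0.04], [0.12, 0, 0]], [0.22, [0, 0.15, 0.04], [0.12, 0, 0]], [0.22, [0, 0.15, 0.04], [0.12, 0, 0]], [0.22, [0, 0.15, 0.04], [0.12, 0, 0]], [0.22, [0, 0.15, 0.04], [0.12, 0, 0]], [0.22, [0, 0.15, 0.04], [0.12, 0, 0]]])

```text
time: 12.9
tcp_pos: [633.7, 133.2, 264.1]
eef_rot: [-2.514, -0.001, 2.841]
ft_force: [0.1, 1.8, -3.7]
width: 19.1
grasp_force: 1.7
```

```bash
python3 -c "
from geo import *
plan([.4])"
```

```text
12.9 [633.7 133.2 264.1] [-2.514e+00 -1.000e-03  2.841e+00] F [ 0.1  1.8 -3.7] w 19.1 g 1.7
u,z [216.1 264.1] tilt 36.0 off 1.6 zt [-0.175 -0.561 -0.809] J [-0.82  0.68  0.62  1.49  0.15  1.42  0.98]
bar at depth 55.3 theta 0.566
0.4 tilt 38.9 row x8: [0.179 0.077 0.061]
```

Support is tracking well: the bar is at depth 55 mm and the forces are small. I'll continue the same way.

Call:
send_rows(moves=[[0.22, [0, 0.15, 0.04], [0.12, 0, 0]], [0.22, [0, 0.15, 0.04], [0.12, 0, 0]], [0.22, [0, 0.15, 0.04], [0.12, 0, 0]], [0.22, [0, 0.15, 0.04], [0.12, 0, 0]], [0.22, [0, 0.15, 0.04], [0.12, 0, 0]], [0.22, [0, 0.15, 0.04], [0.12, 0, 0]], [0.22, [0, 0.15, 0.04], [0.12, 0, 0]], [0.22, [0, 0.15, 0.04], [0.12, 0, 0]]])

```text
time: 13.7
tcp_pos: [639.7, 151.0, 239.5]
eef_rot: [-2.414, 0.0, 2.842]
ft_force: [-0.7, 1.1, -4.3]
width: 19.0
grasp_force: 1.9
```

Call:
send_rows(moves=[[0.22, [0, 0.14, 0.04], [0.12, 0, 0]], [0.22, [0, 0.14, 0.04], [0.12, 0, 0]], [0.22, [0, 0.14, 0.04], [0.12, 0, 0]], [0.22, [0, 0.14, 0.04], [0.12, 0, 0]], [0.22, [0, 0.14, 0.04], [0.12, 0, 0]], [0.22, [0, 0.14, 0.04], [0.12, 0, 0]], [0.22, [0, 0.14, 0.04], [0.12, 0, 0]], [0.22, [0, 0.14, 0.04], [0.12, 0, 0]]])

```text
time: 14.5
tcp_pos: [643.9, 164.8, 214.3]
eef_rot: [-2.313, 0.0, 2.842]
ft_force: [0.4, 0.9, -4.5]
width: 19.2
grasp_force: 2.0
```

```bash
python3 -c "
from geo import *
plan([.2])"
```

```text
14.5 [643.9 164.8 214.3] [-2.313  0.     2.842] F [ 0.4  0.9 -4.5] w 19.2 g 2.0
u,z [249.3 214.3] tilt 47.5 off 2.1 zt [-0.217 -0.704 -0.676] J [-0.86  0.85  0.63  1.42  0.2   1.5   0.91]
bar at depth 58.8 theta 0.337
0.2 tilt 46.3 row x8: [ 0.127  0.089 -0.024]
```

Call:
send_rows(moves=[[0.22, [0, 0.13, 0.05], [0.11, 0, 0]], [0.22, [0, 0.13, 0.05], [0.11, 0, 0]], [0.22, [0, 0.13, 0.05], [0.11, 0, 0]], [0.22, [0, 0.13, 0.05], [0.11, 0, 0]], [0.22, [0, 0.13, 0.05], [0.11, 0, 0]], [0.22, [0, 0.13, 0.05], [0.11, 0, 0]], [0.22, [0, 0.13, 0.05], [0.11, 0, 0]], [0.22, [0, 0.13, 0.05], [0.11, 0, 0]]])

```text
time: 15.3
tcp_pos: [646.8, 174.2, 188.0]
eef_rot: [-2.223, 0.0, 2.843]
ft_force: [2.2, 4.8, -5.3]
width: 19.7
grasp_force: 3.0
```

Call:
send_rows(moves=[[0.22, [0, 0.1, 0.04], [0.08, 0, 0]], [0.22, [0, 0.1, 0.04], [0.08, 0, 0]], [0.22, [0, 0.1, 0.04], [0.08, 0, 0]], [0.22, [0, 0.1, 0.04], [0.08, 0, 0]]])

```text
time: 15.7
tcp_pos: [647.4, 176.0, 177.7]
eef_rot: [-2.188, 0.0, 2.842]
ft_force: [2.7, 3.4, -4.2]
width: 25.2
grasp_force: 3.0
```

```bash
python3 -c "
from geo import *
plan([.12])"
```

```text
15.7 [647.4 176.  177.7] [-2.188  0.     2.842] F [ 2.7  3.4 -4.2] w 25.2 g 3.0
u,z [261.1 177.7] tilt 54.6 off 2.2 zt [-0.241 -0.779 -0.579] J [-0.88  0.95  0.64  1.38  0.23  1.55  0.88]
bar at depth 57.3 theta 0.194
0.12 tilt 49.3 row x8: [ 0.045  0.052 -0.112]
```

The bar's weight is forcing the fingers open because the grip limit is only 3 N. I'll raise the limit at the current opening. The bar stays loose between the fingers.

Call:
send_rows(moves=[[0.29, [0, 0, 0], [0, 0, 0]], [0.29, [0, 0, 0], [0, 0, 0]]], squeeze=15)

```text
time: 15.9
tcp_pos: [647.4, 176.1, 177.2]
eef_rot: [-2.189, -0.0, 2.842]
ft_force: [3.4, 2.2, -7.1]
width: 24.9
grasp_force: 4.1
```

```bash
python3 - <<'E'
from geo import *
plan([.12],yb=5.5)
im=optics.read_camera("scene"); cv2.imwrite("pics/scene3.png",cv2.resize(im[120:320,220:460,::-1],(720,600),interpolation=cv2.INTER_CUBIC)); state()
E
```

```text
15.9 [647.4 176.1 177.2] [-2.189 -0.     2.842] F [ 3.4  2.2 -7.1] w 24.9 g 4.1
u,z [261.1 177.2] tilt 54.6 off 2.1 zt [-0.24  -0.778 -0.58 ] J [-0.88  0.95  0.64  1.38  0.23  1.54  0.88]
bar at depth 58.6 theta 0.177
0.12 tilt 49.3 row x8: [ 0.028  0.052 -0.11 ]
15.95 [647.4 176.  177.3] [-2.189 -0.     2.842] F [ 2.7  2.6 -7.5] w 25.3 g 4.1
```

View pics/scene3.png

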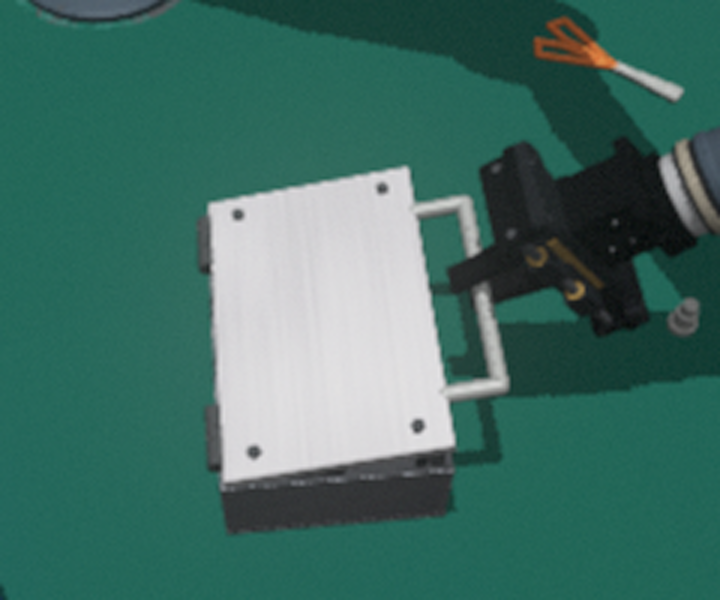

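The cover is nearly shut, with its bar at crop (485,290) resting between the fingers. The connector stands clear at (683,315). I'll lower straight down onto the catch.

Call:
send_rows(moves=[[0.29, [0, 0.07, 0.04], [0, 0, 0]], [0.29, [0, 0.07, 0.04], [0, 0, 0]], [0.29, [0, 0.07, 0.04], [0, 0, 0]], [0.29, [0, 0.07, 0.04], [0, 0, 0]]])

```text
time: 16.35
tcp_pos: [647.7, 177.0, 169.8]
eef_rot: [-2.189, 0.0, 2.842]
ft_force: [2.9, 4.0, -4.2]
width: 25.4
grasp_force: 3.3
```

Call:
send_rows(moves=[[0.29, [0, 0.06, 0.04], [0, 0, 0]], [0.29, [0, 0.06, 0.04], [0, 0, 0]], [0.29, [0, 0.06, 0.04], [0, 0, 0]]])

```text
time: 16.65
tcp_pos: [647.9, 177.5, 164.2]
eef_rot: [-2.19, 0.0, 2.843]
ft_force: [3.0, 4.3, -4.4]
width: 24.8
grasp_force: 3.6
```

Call:
send_rows(moves=[[0.29, [0, 0.06, 0.03], [0, 0, 0]], [0.29, [0, 0.06, 0.03], [0, 0, 0]]])

```text
time: 16.85
tcp_pos: [647.9, 177.9, 160.9]
eef_rot: [-2.189, 0.0, 2.843]
ft_force: [2.3, 4.2, -4.9]
width: 25.4
grasp_force: 3.4
```

```bash
python3 - <<'E'
from geo import *
plan([.1],yb=5.5)
E
```

```text
16.85 [647.9 177.9 160.9] [-2.189  0.     2.843] F [ 2.3  4.2 -4.9] w 25.4 g 3.4
u,z [263.  160.9] tilt 54.6 off 2.1 zt [-0.24  -0.779 -0.58 ] J [-0.88  0.97  0.63  1.38  0.22  1.53  0.87]
bar at depth 58.1 theta 0.104
0.1 tilt 50.0 row x8: [-0.019  0.02  -0.095]
```

Still loaded. I'll lower in small steps until the force drops.

Call:
send_rows(moves=[[0.29, [0, 0.06, 0.04], [0, 0, 0]], [0.29, [0, 0.06, 0.04], [0, 0, 0]]])

```text
time: 17.05
tcp_pos: [647.9, 177.9, 157.7]
eef_rot: [-2.188, 0.0, 2.842]
ft_force: [1.5, 4.1, -1.1]
width: 25.4
grasp_force: 1.8
```

Call:
send_rows(moves=[[0.29, [0, 0.06, 0.04], [0, 0, 0]], [0.29, [0, 0.06, 0.04], [0, 0, 0]]])

```text
time: 17.25
tcp_pos: [647.6, 175.8, 155.1]
eef_rot: [-2.184, 0.0, 2.839]
ft_force: [-0.5, -0.6, 0.0]
width: 25.1
grasp_force: 0.0
```

```bash
python3 - <<'E'
from geo import *
plan([.1],yb=5.5)
E
```

```text
17.25 [647.6 175.8 155.1] [-2.184  0.     2.839] F [-0.5 -0.6  0. ] w 25.1 g 0.0
u,z [260.9 155.1] tilt 54.8 off 2.4 zt [-0.243 -0.781 -0.576] J [-0.88  0.98  0.63  1.38  0.22  1.52  0.87]
bar at depth 54.9 theta 0.086
0.1 tilt 50.0 row x8: [-0.036 -0.006 -0.101]
```

The force fell to zero, so the cover is resting on its catch. I'll withdraw the fingers along their own axis, then raise and straighten the tool.

Call:
send_rows(moves=[[0.29, [0, 0.05, -0.2], [0, 0, 0]], [0.29, [0, 0.05, -0.4], [0, 0, 0]], [0.29, [0, 0, -0.6], [0, 0, 0]], [0.29, [0, 0, -0.7], [0, 0, 0]], [0.29, [-0.05, -0.6, -0.5], [0, 0, 0]], [0.29, [0, -0.7, -0.5], [0, 0, 0]], [0.2, [0, -0.7, -0.5], [0, 0, 0]], [0.1, [0, -0.7, -0.5], [0, 0, 0]]])

```text
time: 18.05
tcp_pos: [661.4, 216.2, 266.2]
eef_rot: [-2.189, 0.001, 2.841]
ft_force: [0.3, -0.7, 0.1]
width: 15.9
grasp_force: 0.0
```

Call:
send_rows(moves=[[0, [0, -0.5, -0.4], [-1, 0, 0]], [0, [0, 0, 0], [-1, 0, 0]], [0, [0, 0, 0], [-1, 0, 0]], [0, [0, 0, 0], [-1, 0, 0]], [0, [0, 0, 0], [-1, 0, 0]], [0, [0, 0, 0], [-1, 0, 0]], [0, [0, 0, 0], [-1, 0, 0]], [0, [0, 0, 0], [-1, 0, 0]]], squeeze=10)

```text
time: 18.85
tcp_pos: [661.7, 217.1, 281.5]
eef_rot: [-3.031, 0.002, 2.842]
ft_force: [-0.1, -0.5, -0.1]
width: 0.5
grasp_force: 0.0
```

Call:
send_rows(moves=[[0, [0, 0, 0], [-1, 0, 0]], [0, [0, 0, 0], [0, 0, 0]], [0, [0, 0, 0], [0, 0, 0]], [0, [0, 0, 0], [0, 0, 0]]])

```text
time: 19.25
tcp_pos: [661.6, 219.2, 279.5]
eef_rot: [-3.13, -0.0, 2.844]
ft_force: [-0.2, 0.6, -0.3]
width: 0.3
grasp_force: 0.0
```

```bash
python3 - <<'E'
from geo import *
uz()
for n in ("top","scene"): cv2.imwrite(f"pics/{n}4.png",optics.read_camera(n)[:,:,::-1])
m=optics.camera_model("wrist"); im=optics.read_camera("wrist")[:,:,::-1]; cv2.imwrite("pics/wrist4.png",im); print(np.round(np.array(m["view"]),4).tolist())
E
```

```text
19.25 [661.6 219.2 279.5] [-3.13  -0.     2.844] F [-0.2  0.6 -0.3] w 0.3 g 0.0
u,z [306.5 279.5] tilt 0.7 off 3.1 zt [-0.004 -0.011 -1.   ] J [-0.68  0.54  0.46  1.51 -0.24  1.15  1.09]
[[0.293, 0.9561, -0.0099, -401.0947], [0.9284, -0.282, 0.242, -577.9293], [0.2286, -0.0801, -0.9702, 242.2066], [0.0, 0.0, 0.0, 1.0]]
```

View pics/wrist4.png

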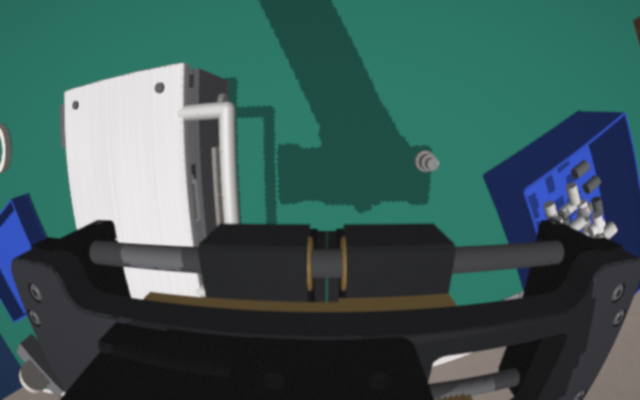

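The wrist view shows the cover still on its catch, with the bar at columns 219 to 237. The corner post is at (228,105).

```bash
python3 - <<'E'
from geo import *
W=(W1[0],[[0.293,0.9561,-0.0099,-401.0947],[0.9284,-0.282,0.242,-577.9293],[0.2286,-0.0801,-0.9702,242.2066],[0,0,0,1]])
im=cv2.imread("pics/wrist4.png")
for row in (140,170,200):
    g=im[row,205:250].min(1).astype(int); b=np.where(g>140)[0]+205; c=(b.min()+b.max())/2
    p=wplane((c,row),122,W); print(row,b.min(),b.max(),p.round(1),'u',round((p[:2]-H)@f,1))
p=wplane((228,105),122,W); print('end off',round((p[:2]-H)@[f[1],-f[0]],1))
E
```

```text
140 220 232 [581.7 155.5 122. ] u 222.2
170 221 233 [605.8 147.8 122. ] u 221.9
200 223 235 [630.6 140.3 122. ] u 222.0
end off -83.8
```

Call:
send_rows(moves=[[0, [0, -0.6, 0], [-0.1, 0, 0]], [0, [0, -0.9, 0], [0, 0, 0]], [0, [0, -0.9, 0], [0, 0, 0]], [0, [0, -0.7, 0], [0, 0, 0]], [0, [0, -0.3, 0.4], [0, 0, 0]], [0, [0, 0, 0.8], [0, 0, 0]], [0, [0, 0, 0.8], [0, 0, 0]], [0, [0, 0, 0.4], [0, 0, 0]]])

```text
time: 20.2
tcp_pos: [635.4, 137.3, 217.0]
eef_rot: [-3.14, -0.003, 2.843]
ft_force: [0.3, -0.7, -0.4]
width: 0.3
grasp_force: 0.0
```

Call:
send_rows(moves=[[0, [0, 0, 0.1], [0, 0, 0]], [0, [0, 0, 0], [0, 0, 0]], [0, [0, 0, 0], [0, 0, 0]]])

```text
time: 20.5
tcp_pos: [637.1, 137.1, 217.8]
eef_rot: [3.141, 0.001, 2.842]
ft_force: [-0.5, -0.1, 0.6]
width: 0.8
grasp_force: 0.0
```

```bash
python3 -c "
from geo import *
uz()"
```

```text
20.5 [637.1 137.1 217.8] [3.141e+00 1.000e-03 2.842e+00] F [-0.5 -0.1  0.6] w 0.8 g 0.0
u,z [220.8 217.8] tilt -0.0 off 3.7 zt [ 0.001  0.    -1.   ] J [-0.59  0.52  0.45  1.69 -0.26  0.98  1.22]
```

Call:
send_rows(moves=[[0, [0, 0, 0.12], [0, 0, 0]], [0, [0, 0, 0.12], [0, 0, 0]], [0, [0, 0, 0.12], [0, 0, 0]], [0, [0, 0, 0.12], [0, 0, 0]], [0, [0, 0, 0.04], [0, 0, 0]]])

```text
time: 21.0
tcp_pos: [636.4, 136.9, 203.5]
eef_rot: [-3.141, -0.001, 2.842]
ft_force: [-0.2, -0.0, -0.9]
width: 0.5
grasp_force: 0.0
```

Call:
send_rows(moves=[[0, [0, 0, 0.04], [0, 0, 0]], [0, [0, 0, 0.04], [0, 0, 0]]])

```text
time: 21.2
tcp_pos: [636.6, 136.9, 201.9]
eef_rot: [3.142, 0.0, 2.842]
ft_force: [-0.2, 0.3, 0.6]
width: 0.5
grasp_force: 0.0
```

Call:
send_rows(moves=[[0, [0, 0, 0.04], [0, 0, 0]], [0, [0, 0, 0.04], [0, 0, 0]]])

```text
time: 21.4
tcp_pos: [636.6, 136.9, 200.0]
eef_rot: [3.141, 0.0, 2.842]
ft_force: [-1.5, 0.0, 0.0]
width: 0.3
grasp_force: 0.0
```

Call:
send_rows(moves=[[0, [0, 0, 0.04], [0, 0, 0]], [0, [0, 0, 0.02], [0, 0, 0]]])

```text
time: 21.6
tcp_pos: [636.6, 136.9, 198.4]
eef_rot: [3.142, -0.0, 2.842]
ft_force: [-0.6, -0.3, 0.3]
width: 0.6
grasp_force: 0.0
```

Call:
send_rows(moves=[[0, [0, 0, 0.02], [0, 0, 0]], [0, [0, 0, 0.02], [0, 0, 0]]])

```text
time: 21.8
tcp_pos: [636.6, 136.9, 197.9]
eef_rot: [3.141, -0.0, 2.842]
ft_force: [-0.9, 0.3, 4.1]
width: 0.5
grasp_force: 2.0
```

Call:
send_rows(moves=[[0, [0, 0, 0.02], [0, 0, 0]], [0, [0, 0, 0.02], [0, 0, 0]]])

```text
time: 22.0
tcp_pos: [636.7, 136.9, 197.6]
eef_rot: [3.141, -0.0, 2.842]
ft_force: [-2.7, -1.2, 9.5]
width: 0.4
grasp_force: 4.4
```

Call:
send_rows(moves=[[0, [0, 0, 0.02], [0, 0, 0]], [0, [0, 0, 0], [0, 0, 0]]])

```text
time: 22.2
tcp_pos: [636.6, 136.9, 197.5]
eef_rot: [3.141, -0.0, 2.842]
ft_force: [-2.5, -0.4, 9.2]
width: 0.3
grasp_force: 4.5
```

Call:
send_rows(moves=[[0, [0, 0, 0.02], [0, 0, 0]], [0, [0, 0, 0], [0, 0, 0]]])

```text
time: 22.4
tcp_pos: [636.6, 137.0, 196.4]
eef_rot: [3.141, 0.0, 2.842]
ft_force: [-1.6, -0.3, 5.4]
width: 0.1
grasp_force: 3.1
```

Call:
send_rows(moves=[[0, [0, 0, 0.02], [0, 0, 0]], [0, [0, 0, 0], [0, 0, 0]]])

```text
time: 22.6
tcp_pos: [636.7, 137.1, 195.8]
eef_rot: [3.141, 0.0, 2.842]
ft_force: [-1.5, -0.2, 5.3]
width: 0.1
grasp_force: 2.8
```

Call:
send_rows(moves=[[0, [0, 0, 0.03], [0, 0, 0]], [0, [0, 0, 0], [0, 0, 0]]])

```text
time: 22.8
tcp_pos: [636.7, 137.2, 194.7]
eef_rot: [3.141, 0.0, 2.842]
ft_force: [-1.2, 0.6, 4.9]
width: 0.4
grasp_force: 2.4
```

Call:
send_rows(moves=[[0, [0, 0, 0.03], [0, 0, 0]], [0, [0, 0, 0], [0, 0, 0]]])

```text
time: 23.0
tcp_pos: [636.7, 137.3, 193.2]
eef_rot: [3.141, 0.0, 2.842]
ft_force: [0.1, 1.6, 1.3]
width: 0.8
grasp_force: 1.1
```

Call:
send_rows(moves=[[0, [0, 0, 0.03], [0, 0, 0]], [0, [0, 0, 0], [0, 0, 0]]])

```text
time: 23.2
tcp_pos: [636.6, 136.9, 192.3]
eef_rot: [-3.141, 0.0, 2.842]
ft_force: [0.2, 0.3, 1.3]
width: 0.2
grasp_force: 0.3
```

The cover is past the catch. I'll follow it down to the stop.

Call:
send_rows(moves=[[0, [0, 0, 0.04], [0, 0, 0]], [0, [0, 0, 0.04], [0, 0, 0]], [0, [0, 0, 0.04], [0, 0, 0]]])

```text
time: 23.5
tcp_pos: [636.3, 136.6, 189.3]
eef_rot: [-3.141, -0.001, 2.842]
ft_force: [0.0, -0.0, 0.7]
width: 0.5
grasp_force: 0.0
```

Call:
send_rows(moves=[[0, [0, 0, 0.03], [0, 0, 0]], [0, [0, 0, 0.03], [0, 0, 0]]])

```text
time: 23.7
tcp_pos: [636.5, 136.7, 188.0]
eef_rot: [-3.141, -0.0, 2.842]
ft_force: [-0.6, 0.3, 0.0]
width: 0.6
grasp_force: 0.0
```

Call:
send_rows(moves=[[0, [0, 0, 0.02], [0, 0, 0]], [0, [0, 0, 0.02], [0, 0, 0]]])

```text
time: 23.9
tcp_pos: [636.6, 136.9, 187.2]
eef_rot: [3.142, -0.0, 2.842]
ft_force: [0.5, 0.0, 0.3]
width: 0.3
grasp_force: 0.0
```

Call:
send_rows(moves=[[0, [0, 0, 0.02], [0, 0, 0]], [0, [0, 0, 0.02], [0, 0, 0]]])

```text
time: 24.1
tcp_pos: [636.6, 136.9, 186.2]
eef_rot: [3.141, 0.0, 2.842]
ft_force: [-0.3, -0.6, -0.1]
width: 0.3
grasp_force: 0.0
```

Call:
send_rows(moves=[[0, [0, 0, 0.03], [0, 0, 0]], [0, [0, 0, 0.03], [0, 0, 0]]])

```text
time: 24.3
tcp_pos: [636.6, 136.9, 184.7]
eef_rot: [3.141, -0.0, 2.842]
ft_force: [-0.4, 0.2, -0.4]
width: 0.6
grasp_force: 0.0
```

Call:
send_rows(moves=[[0, [0, 0, 0.03], [0, 0, 0]], [0, [0, 0, 0.03], [0, 0, 0]]])

```text
time: 24.5
tcp_pos: [636.6, 136.9, 183.1]
eef_rot: [3.142, -0.0, 2.842]
ft_force: [0.6, 0.1, -0.3]
width: 0.4
grasp_force: 0.0
```

Call:
send_rows(moves=[[0, [0, 0, 0.03], [0, 0, 0]], [0, [0, 0, 0], [0, 0, 0]]])

```text
time: 24.7
tcp_pos: [636.5, 136.9, 182.3]
eef_rot: [-3.141, -0.0, 2.842]
ft_force: [-0.5, -0.3, 1.1]
width: 0.6
grasp_force: 0.0
```

Call:
send_rows(moves=[[0, [0, 0, 0.03], [0, 0, 0]], [0, [0, 0, 0.03], [0, 0, 0]]])

```text
time: 24.9
tcp_pos: [636.6, 136.9, 181.0]
eef_rot: [3.141, 0.0, 2.842]
ft_force: [-0.2, 0.3, -0.8]
width: 0.4
grasp_force: 0.0
```

Call:
send_rows(moves=[[0, [0, 0, 0.03], [0, 0, 0]], [0, [0, 0, 0.02], [0, 0, 0]]])

```text
time: 25.1
tcp_pos: [636.5, 136.9, 179.6]
eef_rot: [3.142, -0.0, 2.842]
ft_force: [-0.3, -0.5, -0.0]
width: 0.5
grasp_force: 0.0
```

Call:
send_rows(moves=[[0, [0, 0, 0.02], [0, 0, 0]], [0, [0, 0, 0.02], [0, 0, 0]]])

```text
time: 25.3
tcp_pos: [636.6, 136.9, 179.3]
eef_rot: [3.141, -0.0, 2.842]
ft_force: [-2.2, 0.8, 5.4]
width: 0.4
grasp_force: 2.9
```

Call:
send_rows(moves=[[0, [0, 0, 0.02], [0, 0, 0]], [0, [0, 0, 0.02], [0, 0, 0]]])

```text
time: 25.5
tcp_pos: [636.6, 136.9, 179.0]
eef_rot: [3.141, -0.0, 2.842]
ft_force: [-3.8, -1.4, 9.9]
width: 0.7
grasp_force: 5.0
```

The cover is on the stop. I'll ramp to about 15 N.

Call:
send_rows(moves=[[0, [0, 0, 0.02], [0, 0, 0]], [0, [0, 0, 0.02], [0, 0, 0]], [0, [0, 0, 0], [0, 0, 0]]])

```text
time: 25.8
tcp_pos: [636.7, 136.9, 178.9]
eef_rot: [3.14, -0.0, 2.842]
ft_force: [-4.7, -0.5, 11.9]
width: 0.6
grasp_force: 6.2
```

```bash
python3 -c "
from geo import *
state()"
```

```text
25.8 [636.7 136.9 178.9] [ 3.14  -0.     2.842] F [-4.7 -0.5 11.9] w 0.6 g 6.2
```

Call:
send_rows(moves=[[0, [0, 0, 0.02], [0, 0, 0]], [0, [0, 0, 0], [0, 0, 0]]])

```text
time: 26.0
tcp_pos: [636.7, 136.8, 178.8]
eef_rot: [3.14, -0.0, 2.842]
ft_force: [-5.9, -0.8, 14.8]
width: 0.5
grasp_force: 7.2
```

Call:
send_rows(moves=[[0, [0, 0, 0.01], [0, 0, 0]], [0, [0, 0, 0], [0, 0, 0]]])

```text
time: 26.2
tcp_pos: [636.6, 136.9, 178.7]
eef_rot: [3.14, -0.0, 2.842]
ft_force: [-5.7, -0.7, 15.2]
width: 0.4
grasp_force: 7.7
```

Call:
send_rows(moves=[[0, [0, 0, 0], [0, 0, 0]], [0, [0, 0, 0], [0, 0, 0]], [0, [0, 0, 0], [0, 0, 0]], [0, [0, 0, 0], [0, 0, 0]], [0, [0, 0, 0], [0, 0, 0]], [0, [0, 0, 0], [0, 0, 0]]])

```text
time: 26.8
tcp_pos: [636.7, 136.8, 178.8]
eef_rot: [3.14, -0.0, 2.842]
ft_force: [-6.0, -0.8, 15.7]
width: 0.4
grasp_force: 7.7
```

Call:
send_rows(moves=[[0, [0, 0, 0], [0, 0, 0]], [0, [0, 0, 0], [0, 0, 0]], [0, [0, 0, 0], [0, 0, 0]], [0, [0, 0, 0], [0, 0, 0]], [0, [0, 0, 0], [0, 0, 0]], [0, [0, 0, 0], [0, 0, 0]]])

```text
time: 27.4
tcp_pos: [636.6, 136.8, 178.8]
eef_rot: [3.14, -0.0, 2.842]
ft_force: [-6.0, -0.9, 16.2]
width: 0.2
grasp_force: 7.7
```

Call:
send_rows(moves=[[0, [0, 0, -0.05], [0, 0, 0]], [0, [0, 0, -0.1], [0, 0, 0]], [0, [0, 0, -0.3], [0, 0, 0]], [0, [0, 0, -0.6], [0, 0, 0]], [0, [0, 0, -0.8], [0, 0, 0]], [0, [0, 0, -0.8], [0, 0, 0]], [0, [0, 0, -0.4], [0, 0, 0]], [0, [0, 0, 0], [0, 0, 0]]])

```text
time: 28.2
tcp_pos: [637.5, 136.9, 254.4]
eef_rot: [3.139, 0.003, 2.842]
ft_force: [-0.6, 0.8, 0.7]
width: 0.5
grasp_force: 0.0
```

```bash
python3 - <<'E'
from geo import *
state()
im=optics.read_camera("scene"); cv2.imwrite("pics/scene5.png",im[:,:,::-1])
E
```

```text
28.2 [637.5 136.9 254.4] [3.139e+00 3.000e-03 2.842e+00] F [-0.6  0.8  0.7] w 0.5 g 0.0
```

View pics/scene5.png

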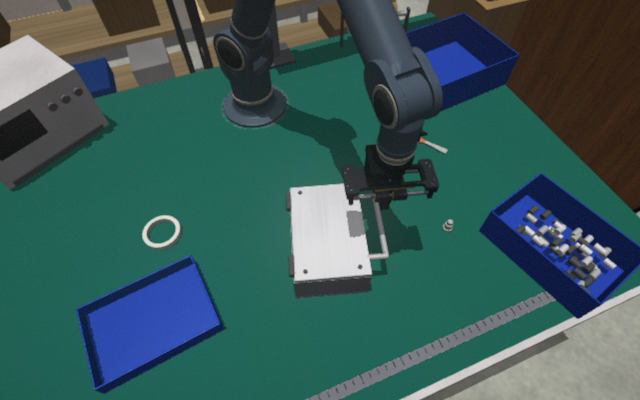

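The cover is flat and shut at (330,232), the tool is clear of it, and the reel (161,232), connector (448,225) and snips look unmoved. I'm handing in now.

```bash
python3 -c "
from bench import r
print(r.sign_off())"
```

```text
the job is handed in; nothing more can be done
None
```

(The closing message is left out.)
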